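# Weigh the parcel from the bottom of the pile

### The arm

A 7-joint arm with a two-finger parallel gripper is mounted at the origin on the work surface. World frame = base frame: x ahead of the robot, y to its left, z up, the work surface at z = 0. Lengths are in m, angles in rad, forces in N, time in s.
With the tool pointing down it reaches from about 0.425 to 0.875 m from the base axis. Payload 8.4 kg.
Tool frame: the origin (TCP) lies between the finger pads; the fingertips stand 25 mm ahead of it and the grasp point (between the pads) lies 6 mm ahead of it; z points along the fingers, y is the line along which they close (so a half turn about z gives the same grasp; the last joint's range is limited). The gripper opens to 85 mm and grips with 20 to 120 N. Pads are 22 mm wide; open, the fingers measure 114 mm over their backs; the gripper's body (76 mm by 85 mm) begins 54 mm behind the grasp point. The pads swing forward as they close: fully open they stand 13 mm farther back than shut.
Start: joints at [-0.099, 0.333, 0.04, 1.465, -0.013, 1.343, -0.059], TCP at [0.65, -0, 0.256] pointing down, gripper open.
Joint ranges: [-2.58, 2.58], [-0.38, 2.09], [-1.3, 1.39], [0.25, 2.4], [-1.5, 4.64], [0.08, 2.09], [-2.65, 2.65]. Speed limits (rad/s): [2.22, 2.22, 2.79, 2.79, 3.14, 3.14, 3.14].

### API

Orientations are given as a unit quaternion [x, y, z, w].
In Python, from plant import bot gives the robot as it stands. The module is installed in compiled form; this text tells all that it offers.
- The arm moves only by the shell command python3 -m creep 'ROWS' [FORCE]. ROWS is JSON, a list of rows, each an object of numbers: "x", "y", "z": the shift along the tool's x, y, z in cm; "roll": the turn about the tool's z in rad; "hand": the opening, from 0 (shut) to 1 (fully open). A call has 1 to 10 rows; each row shifts and turns the commanded pose from where the row before left it, along the tool's axes as they then stand; what a row does not reach is not made up. A row lasts 1/12 s, in which the tool goes at most 41.7 mm and 7.16 degrees, less where a joint would pass 70% of its speed; a pose out of reach is approached as far as the arm can. A call is refused whole if a number of a shift passes 4.17 or a number of a turn 0.125, either way. A call with a gripper value outside its range is refused whole. The fingers move at their own pace and stop on an object; FORCE is the grip in N (left out, the last holds). Time passes only in rows, so rows that do not move let the fingers close. It gives the time, the measured TCP pose, the force, the opening and the grip force at its end, in the units of the state.
- bot.state(): the state, without advancing time (a new reading comes with each control period).
- bot.snapshot(name): name is "scene" or "side" or "wrist"; returns a dict with "image" (400x640x3 uint8, blue, green, red), "fovy" (degrees; the focal length in pixels is half the picture's height over the tangent of half this angle, whatever the lens; pixels are square), "cx", "cy" (the principal point, pixels), "xyz" and "rotation" of the camera in the world; the wrist camera has in their place "mount" (4x4, takes a point from camera to tool coordinates, whose origin is the TCP and whose axes are the flange's). Camera axes: x right, y up, looking along -z (the intrinsics and any distortion apply to the point x, -y, -z); pixel columns grow to the right and rows downward; lengths in m; the calibration is good to about 2 mm. A picture is of the moment at which its call begins: read the wrist's pose just before it. There is no depth.
- bot.hand_in(): hands the job in; it is judged then, once.
The state is a dict: "t": time; "qpos": joint angles; "joint_velocities": joint speeds; "tau": joint torques, N m; "eef_pos": TCP position; "eef_rot": TCP orientation; "contact_force": force on the tool from outside, world axes, zero at the start; "wrist_torque": the same for the moment, N m; "opening": finger opening in m; "finger_force": force on a finger pad.
Only numpy, scipy, OpenCV 4.12 (cv2) and the standard library are available. Lean on these libraries where they do the work, as an engineer would, in place of code of your own. Each camera call takes 0.05 s, during which the arm holds its last target. There are 200 camera calls.

### The job

Weigh the long slim parcel at the bottom of the pile in the slot-front bin: draw it out through the slot from under the two wide cartons, which must stay in the bin lying flat one on the other. Set it down gently in the middle of the scale's pan, lying along the pan's long side and square to it so that no edge overhangs, let go, and then press the print key on the scale's front panel fully down. Leave the other things on the bench where they are.

Things in the scene. Friction and masses are not known exactly. Their poses are not given: they have to be found in the camera images.
- slim_center (a point): Centre of the long slim parcel (half-way up): closed cardboard carton, 190 mm long (x), 60 mm wide (y), 24 mm high (z), 0.25-0.5 kg. At first flat on the bench at the bottom of the pile; its -x end, towards the robot, sticks out of the slot by 62-70 mm and can be gripped across its width. It slides out freely; it is wholly out once its centre is over 95 mm in front of the slot point.
- bin_slot (a point): Slot-front bin, smooth white sheet steel bolted to the bench, left or right, no floor. Point: middle of its front slot at bench level, in the front face's plane; x into the bin (away from the robot), y along the front, z up. Slot 80 mm wide, open from bench to top; front flanges 4 mm thick beside it. The inside is 122 mm wide and runs from 4 to 130 mm behind the point; walls 4 mm thick, 66 mm high.
- wide_low_center (a point): Centre of the lower wide carton, 118 x 112 x 20 mm (x, y, z), about 0.12 kg, in the bin on top of the slim parcel (centre 34 mm over the bench). It is too wide for the slot: when the slim parcel is drawn out the front flanges hold it back and it comes down by itself flat on the bench (centre at 10 mm).
- wide_top_center (a point): Centre of the upper wide carton, 108 x 102 x 18 mm (x, y, z), about 0.10 kg, lying on the lower wide one (centre 53 mm over the bench at the start, 29 mm once the slim parcel is out).
- pan_center (a point): Middle of the top of the scale's flat rigid steel pan, 52 mm over the bench. x across its short side (160 mm), away from the control panel and the robot; y along its long side (224 mm); z up. The scale is fixed to the bench, left or right; its housing is 200 mm wide (y) and runs from 155 mm in front (-x) of this point to 75 mm behind it, its top 34 mm over the bench.
- key_top (a point): Middle of the top of the print key: a flat grey key, 30 x 40 mm (x, y), 12 mm proud of the scale's front panel, to the -y side of the display; 118 mm in front (-x) of the pan's middle and 64 mm to its -y side; top 46 mm over the bench when up. Axes as the pan's. Pressed straight down.
- print_key (a joint): Travel of the print key, m: 0 up, 0.005 fully down. It springs back by itself; starting takes 1.5 N, fully down 5 N.
- label_roll: Roll of blank labels, 72 mm across, 55 mm tall, standing on end; origin under its middle. A bystander, to be left alone.
- marker: Marker pen lying flat, 140 mm long, 19 mm thick; origin under its middle. A bystander, to be left alone.
- tape_gun: Hand tape gun lying flat, about 240 mm long, 92 mm tall; origin under its middle. A bystander, to be left alone.
- knife: Box knife lying flat, 165 mm long, 16 mm tall; origin under its middle. A bystander, to be left alone.
- small_carton: Small closed carton, 80 x 60 x 45 mm; origin under its middle. A bystander, to be left alone.
Mind the look-alikes: they are no part of the job. Leave any black or turquoise look-alike of the part that bears wide_top_center alone.

How it is judged:
On the way, in this order (a step that is already met when the one before it is completed fails the run):
1. the slim parcel is wholly out of the bin and both wide cartons lie flat in the bin, one on the other (x of slim_center in the frame of bin_slot below -0.097 m and angle between each of wide_low_center, wide_top_center's own z axis and vertical below 0.12 rad and x of wide_low_center in the frame of bin_slot between 0 and 0.13 m and y of wide_low_center in the frame of bin_slot between -0.065 and 0.065 m and height (world z) of wide_low_center below 0.018 m and x of wide_top_center in the frame of bin_slot between 0 and 0.13 m and y of wide_top_center in the frame of bin_slot between -0.065 and 0.065 m and height (world z) of wide_top_center between 0.024 and 0.04 m), for 0.1 s.
2. the slim parcel rests released and centred on the pan (horizontal distance between slim_center and pan_center below 0.012 m and angle between the x axis of slim_center and the y axis of pan_center, either way round below 0.12 rad and z of slim_center in the frame of pan_center between 0.008 and 0.016 m and angle between slim_center's own z axis and vertical below 0.04 rad and contact force between the fingers and slim below 0.1 N and linear speed of slim below 0.02 m/s), for 0.3 s.
3. the print key is pressed down while the parcel rests centred on the pan (all of step 2 and value of joint print_key above 0.004 m), for 0.05 s.
At the end, for the whole second after the job is handed in: The slim parcel lies at rest, released, on the pan, centred within 12 mm and square to its long side within 0.12 rad (no overhang); both wide cartons lie flat (within 0.12 rad) in the bin, one on the other; the print key, pressed at least 4 mm before, is up again (all of step 2 and angle between each of wide_low_center, wide_top_center's own z axis and vertical below 0.12 rad and x of wide_low_center in the frame of bin_slot between 0 and 0.13 m and y of wide_low_center in the frame of bin_slot between -0.065 and 0.065 m and height (world z) of wide_low_center below 0.018 m and x of wide_top_center in the frame of bin_slot between 0 and 0.13 m and y of wide_top_center in the frame of bin_slot between -0.065 and 0.065 m and height (world z) of wide_top_center between 0.024 and 0.04 m and value of joint print_key below 0.0015 m); the robot touches nothing.
It fails at once if a wide carton is lifted or tipped over (height (world z) of wide_low_center above 0.06 m or height (world z) of wide_top_center above 0.08 m or angle between any of wide_low_center, wide_top_center's own z axis and vertical above 0.9 rad).
It fails at once if the slim parcel is dropped on the scale (falling, held by nothing, still 10 mm above the pan) (contact force between the fingers and slim below 0.1 N and horizontal distance between slim_center and pan_center below 0.15 m and z of slim_center in the frame of pan_center above 0.022 m and linear speed of slim above 0.2 m/s).
It fails at once if another thing on the bench is moved by more than 30 mm (distance of any of label_roll, marker, tape_gun, knife, small_carton from where it was at the start of the episode above 0.03 m).
It also fails if it takes over 59 s, if anything falls off the work surface, if the arm or the gripper's body presses on something with over 40 N, if the wrist force passes 120 N, or if a joint passes its speed limit or range.

## Working session

There is one attempt and no reset: what is moved stays moved. The work goes in short steps, Python scripts to look and compute and a shell command to move; the robot and the scene stay as the last step left them, time stands still between calls to the robot, and variables do not carry over. Pictures are saved under pics/ and viewed, at most 10 in all, crops included, and the job is handed in when it is done.

```bash
mkdir -p pics; python3 - <<'E'
from plant import bot
import cv2,pickle,numpy as np
s=bot.state();print({k:np.round(v,3) for k,v in s.items()})
d={}
for n in("scene","side","wrist"):
    d[n]=bot.snapshot(n);print(n,{k:np.round(v,3).tolist() for k,v in d[n].items() if k!="image"})
    
cv2.imwrite("pics/a.png",d["scene"]["image"]);cv2.imwrite("pics/b.png",d["side"]["image"]);cv2.imwrite("pics/c.png",d["wrist"]["image"])
pickle.dump((s,d),open("d0.pkl","wb"))
E
```

```text
{'t': np.float64(0.0), 'qpos': array([-0.099,  0.334,  0.04 ,  1.466, -0.013,  1.343, -0.058]), 'joint_velocities': array([-0.   , -0.001, -0.001,  0.   , -0.002, -0.002, -0.001]), 'tau': array([ 0.0000e+00, -6.5855e+01,  1.3660e+00, -4.0555e+01,  1.7000e-02,
        1.3000e-02, -0.0000e+00]), 'eef_pos': array([ 0.65 , -0.   ,  0.255]), 'eef_rot': array([ 0.707,  0.707, -0.001, -0.001]), 'contact_force': array([ 0.898, -0.811, -0.372]), 'wrist_torque': array([-0.016,  0.025, -0.054]), 'finger_force': np.float64(0.0), 'opening': np.float64(0.085)}
scene {'fovy': 46.146, 'cx': 315.351, 'cy': 193.276, 'xyz': [1.216, -0.289, 1.201], 'rotation': [0.244, 0.159, 0.542, 0.789]}
side {'fovy': 55.662, 'cx': 321.646, 'cy': 202.429, 'xyz': [0.19, -0.919, 0.996], 'rotation': [0.388, -0.068, -0.146, 0.907]}
wrist {'fovy': 69.434, 'cx': 317.881, 'cy': 199.006, 'mount': [[0.001, 0.956, 0.295, 0.076], [1.0, -0.001, -0.001, 0.0], [-0.001, 0.295, -0.956, -0.119], [0.0, 0.0, 0.0, 1.0]]}
```

View pics/a.png

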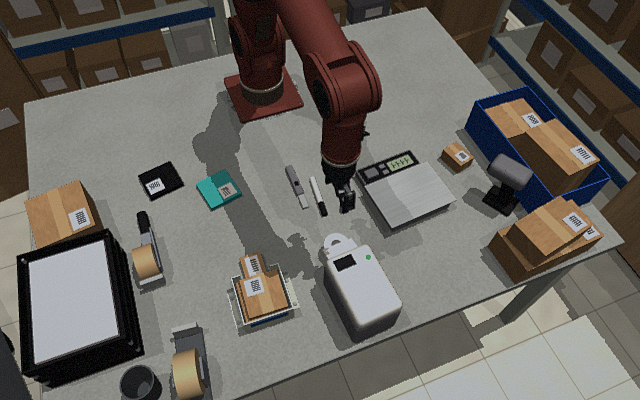

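View pics/b.png

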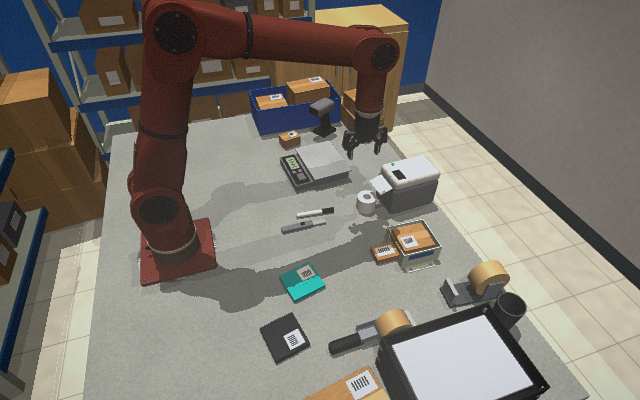

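The scene view shows the bin with the slim parcel's end at about (250,262) and the scale's pan at about (412,195). The side view shows the bin at about (412,245), the slim end at (384,253), and black and turquoise look-alikes that I'll leave alone. Next I'll take enlarged crops for measuring.

```bash
cat > h.py <<'E'
import numpy as np
from scipy.spatial.transform import Rotation as R
def cam(s,c):
    if "mount" in c:
        T=np.eye(4);T[:3,:3]=R.from_quat(s["eef_rot"]).as_matrix();T[:3,3]=s["eef_pos"];T=T@np.array(c["mount"]);return T[:3,:3],T[:3,3]
    r=np.array(c["rotation"]);return (R.from_quat(r).as_matrix() if r.size==4 else r),np.array(c["xyz"])
def ray(s,c,u,v,z):
    M,p=cam(s,c);f=200/np.tan(np.radians(c["fovy"])/2)
    d=M@np.array([(u-c["cx"])/f,-(v-c["cy"])/f,-1]);return p+d*(z-p[2])/d[2]
def proj(s,c,P):
    M,p=cam(s,c);f=200/np.tan(np.radians(c["fovy"])/2)
    q=M.T@(np.array(P)-p);return np.array([c["cx"]+f*q[0]/-q[2],c["cy"]-f*q[1]/-q[2]])
E
python3 - <<'E'
import pickle,cv2,numpy as np
from h import *
s,d=pickle.load(open("d0.pkl","rb"))
sc,si=d["scene"],d["side"]
print(proj(s,sc,[0,0,0]),proj(s,si,[0,0,0]),proj(s,sc,s["eef_pos"]),proj(s,si,s["eef_pos"]))
cr=lambda c,x,y,w,h:cv2.resize(c["image"][y:y+h,x:x+w],None,fx=4,fy=4,interpolation=cv2.INTER_CUBIC)
a=np.hstack([cr(sc,220,245,80,70),cr(si,365,210,80,70)])
b=np.hstack([cr(sc,350,140,115,80)[:, :], cr(si,275,135,80,80)])
b=cv2.resize(b,(640,int(b.shape[0]*640/b.shape[1])))
cv2.imwrite("pics/d.png",np.vstack([a,b]))
E
```

```text
[262.95917593  92.824844  ] [177.49230977 249.49156611] [336.42493341 194.03351889] [362.62387913 152.35775973]
```

View pics/d.png

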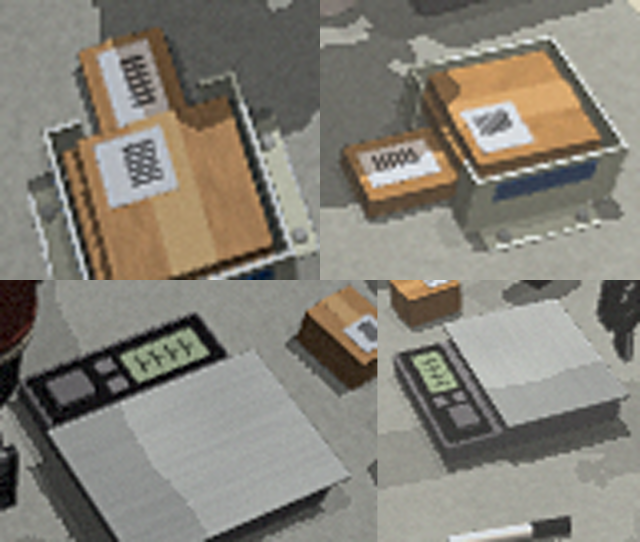

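View pics/c.png

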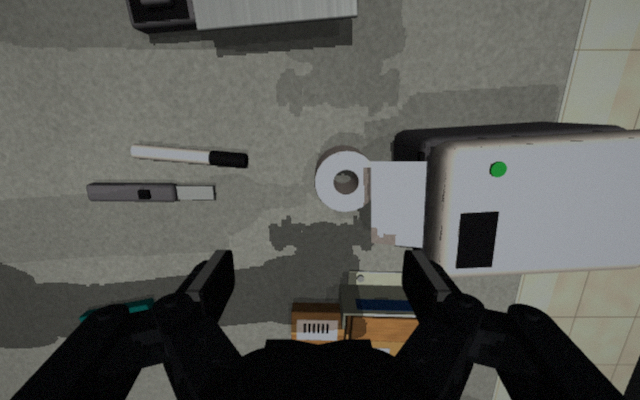

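The crops show the slim end's top corners at scene (240,257) and (261,252.5), and at side (370.5,247.5) and (385.5,243). The pan corners are at scene (366,186), (428,161), (457,200) and (391,229). The wrist view shows the slim end at about (317,325), the bin beyond it, the label roll, and the marker and knife.

```bash
python3 - <<'E'
import pickle
from h import *
s,d=pickle.load(open("d0.pkl","rb"))
def pr(n,c,L,z):
    P=np.array([ray(s,d[c],u,v,z)[:2] for u,v in L]);print(n,np.round(P,3).tolist(),"mean",np.round(P.mean(0),3),"len",np.round(np.linalg.norm(np.diff(P,axis=0),axis=1),3));
pr("slim","scene",[(240,257),(261.3,252.5)],.024)
pr("slim","side",[(370.5,247.5),(376.3+1,257.5-5.5),(385.5,242.8)],.024)
pr("slim wr","wrist",[(292,304),(292,341)],.024)
pr("pan","scene",[(365.8,185.7),(427.7,161.3),(456.6,200.3),(391,229)],.052)
pr("pan","side",[(312.5,179.8),(295.1,147.8),(330.8,140.5),(352.1,171)],.052)
pr("bin rim scene","scene",[(231,278.5),(278.5,263.5)],.066)
pr("bin rim side","side",[(403.5,252),(391.5,226.5),(425,220),(441.5,247)],.066)
E
```

```text
slim [[0.61, -0.259], [0.617, -0.2]] mean [ 0.613 -0.23 ] len [0.06]
slim [[0.61, -0.211], [0.623, -0.235], [0.666, -0.208]] mean [ 0.633 -0.218] len [0.028 0.051]
slim wr [[0.613, -0.19], [0.611, -0.255]] mean [ 0.612 -0.222] len [0.065]
pan [[0.531, 0.156], [0.515, 0.374], [0.673, 0.383], [0.691, 0.16]] mean [0.603 0.268] len [0.219 0.158 0.224]
pan [[0.522, 0.147], [0.515, 0.37], [0.678, 0.375], [0.687, 0.15]] mean [0.6   0.261] len [0.223 0.163 0.225]
bin rim scene [[0.682, -0.299], [0.686, -0.171]] mean [ 0.684 -0.235] len [0.128]
bin rim side [[0.683, -0.29], [0.695, -0.18], [0.818, -0.188], [0.807, -0.31]] mean [ 0.751 -0.242] len [0.111 0.123 0.122]
```

```bash
python3 - <<'E'
import pickle
from h import *
s,d=pickle.load(open("d0.pkl","rb"))
for n,c,L,z in [("turq","scene",[(197,190),(218,170),(242,188),(214,209)],.02),("turq","side",[(280,279),(312,263),(326,284),(297,300)],.02),("knife","wrist",[(88,192),(215,192)],.01),("printer","wrist",[(400,130),(425,270)],.15)]:
    print(n,[np.round(ray(s,d[c],u,v,z)[:2],3).tolist() for u,v in L])
E
python3 -m creep '[{"x":-3.8,"y":-0.4},{"x":-3.8,"y":-0.4},{"x":-3.8,"y":-0.4},{"x":-3.8,"y":-0.4},{"x":-3.8,"y":-0.4},{"x":-3.8,"y":-0.4},{"roll":-0.125},{"roll":-0.125},{"roll":-0.125},{"roll":-0.125}]'
python3 -m creep '[{"roll":-0.125},{"roll":-0.125},{"roll":-0.125},{"roll":-0.125},{"roll":-0.125},{"roll":-0.125},{"roll":-0.125},{"roll":-0.125},{"z":2},{"z":2},{}]'
python3 -m creep '[{"roll":-0.125},{"roll":-0.125},{"roll":-0.125},{"roll":-0.125},{"roll":-0.125},{"roll":-0.125},{"roll":-0.125},{"roll":-0.125},{},{}]'
python3 - <<'E'
from plant import bot
import cv2,pickle,numpy as np
s=bot.state();c=bot.snapshot("wrist");pickle.dump((s,c),open("d1.pkl","wb"));cv2.imwrite("pics/e.png",c["image"])
print(s["eef_pos"],s["eef_rot"])
E
```

```text
turq [[0.345, -0.318], [0.294, -0.239], [0.386, -0.189], [0.43, -0.287]]
turq [[0.295, -0.236], [0.407, -0.208], [0.424, -0.297], [0.325, -0.323]]
knife [[0.348, -0.028], [0.515, -0.027]]
printer [[0.712, 0.061], [0.744, -0.059]]
[ 6.49681910e-01 -1.31358943e-05  2.55653396e-01] [ 7.07132796e-01  7.07080506e-01 -4.45826685e-04 -4.10550153e-04]schema error: expected keys x, y, z, roll, hand
schema error: expected keys x, y, z, roll, hand
schema error: expected keys x, y, z, roll, hand
```

View pics/e.png

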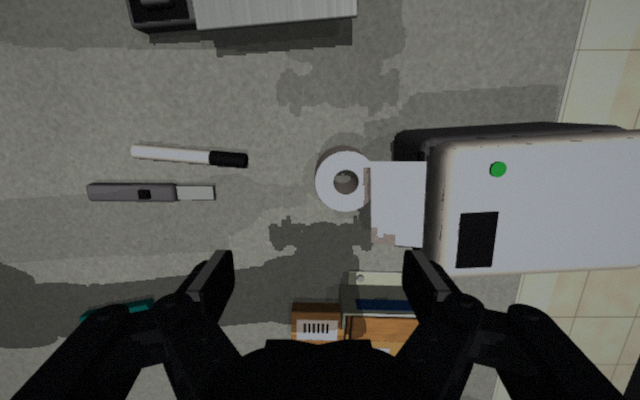

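The arm hasn't moved: every row needs all five keys. The picture is unchanged.

```bash

python3 -m creep '[{"x":-3.8,"y":-0.4,"z":0,"roll":0,"hand":1},{"x":-3.8,"y":-0.4,"z":0,"roll":0,"hand":1},{"x":-3.8,"y":-0.4,"z":0,"roll":0,"hand":1},{"x":-3.8,"y":-0.4,"z":0,"roll":0,"hand":1},{"x":-3.8,"y":-0.4,"z":0,"roll":0,"hand":1},{"x":-3.8,"y":-0.4,"z":0,"roll":0,"hand":1},{"x":0,"y":0,"z":0,"roll":-0.125,"hand":1},{"x":0,"y":0,"z":0,"roll":-0.125,"hand":1},{"x":0,"y":0,"z":0,"roll":-0.125,"hand":1},{"x":0,"y":0,"z":0,"roll":-0.125,"hand":1}]'
python3 -m creep '[{"x":0,"y":0,"z":0,"roll":-0.125,"hand":1},{"x":0,"y":0,"z":0,"roll":-0.125,"hand":1},{"x":0,"y":0,"z":0,"roll":-0.125,"hand":1},{"x":0,"y":0,"z":0,"roll":-0.125,"hand":1},{"x":0,"y":0,"z":0,"roll":-0.125,"hand":1},{"x":0,"y":0,"z":0,"roll":-0.125,"hand":1},{"x":0,"y":0,"z":0,"roll":-0.125,"hand":1},{"x":0,"y":0,"z":0,"roll":-0.125,"hand":1},{"x":0,"y":0,"z":2,"roll":0,"hand":1},{"x":0,"y":0,"z":0,"roll":0,"hand":1}]'
python3 - <<'E'
from plant import bot
import cv2,pickle,numpy as np
s=bot.state();c=bot.snapshot("wrist");pickle.dump((s,c),open("d1.pkl","wb"));cv2.imwrite("pics/f.png",c["image"])
print(s["eef_pos"],s["eef_rot"])
E
```

```text
t: 1.03
eef_pos: [0.6258, -0.2282, 0.256]
eef_rot: [0.508, 0.862, -0.0, -0.0]
contact_force: [-0.4, 0.6, 0.2]
opening: 0.0854
finger_force: 0.0
t: 1.87
eef_pos: [0.6247, -0.2277, 0.2331]
eef_rot: [0.035, 0.999, 0.001, -0.002]
contact_force: [-0.5, 0.1, -1.4]
opening: 0.085
finger_force: 0.0
[ 0.62473467 -0.22772937  0.23306313] [ 3.53528100e-02  9.99372601e-01  6.02195026e-04 -2.05427269e-03]
```

View pics/f.png

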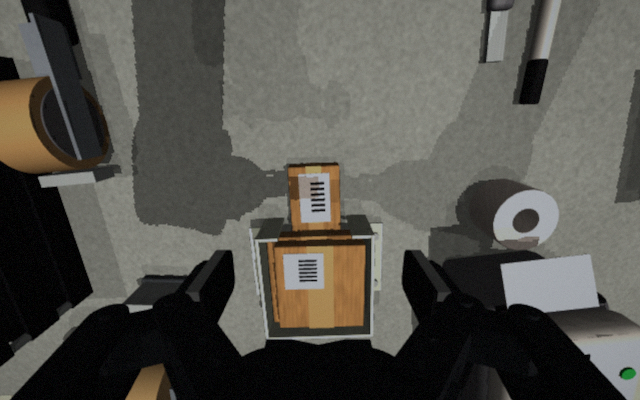

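The slim end's top corners are at (288,165) and (339,164), and its sides run down to about (291,229) and (340,229). The bin's front rim is near row 238 and the rear rim at row 338, with corners (266,338) and (374,334).

```bash
python3 - <<'E'
import pickle
from h import *
s,c=pickle.load(open("d1.pkl","rb"))
for n,L,z in [("slim",[(288,165),(339,164),(291,229),(340,229)],.024),("rim",[(256,240),(376,236),(374,334),(266,338)],.066)]:
    P=np.array([ray(s,c,u,v,z)[:2] for u,v in L]);print(n,np.round(P,3).tolist(),P.mean(0))
M=R.from_quat(s["eef_rot"]).as_matrix();print(M.round(3))
E
```

```text
slim [[0.607, -0.26], [0.61, -0.202], [0.686, -0.265], [0.69, -0.205]] [ 0.64819681 -0.23277654]
rim [[0.679, -0.298], [0.683, -0.168], [0.812, -0.172], [0.809, -0.303]] [ 0.74567301 -0.23553385]
[[-0.997  0.071 -0.004]
 [ 0.071  0.997  0.001]
 [ 0.004  0.001 -1.   ]]
```

```bash

python3 -m creep '[{"x":-1.33,"y":-0.4,"z":3,"roll":-0.025,"hand":1},{"x":0,"y":0,"z":3,"roll":0,"hand":1},{"x":0,"y":0,"z":3,"roll":0,"hand":1},{"x":0,"y":0,"z":3,"roll":0,"hand":1},{"x":0,"y":0,"z":3,"roll":0,"hand":1},{"x":0,"y":0,"z":2,"roll":0,"hand":1},{"x":0,"y":0,"z":1.5,"roll":0,"hand":1},{"x":0,"y":0,"z":1,"roll":0,"hand":1},{"x":0,"y":0,"z":0.7,"roll":0,"hand":1},{"x":0,"y":0,"z":0,"roll":0,"hand":1}]'
python3 -m creep '[{"x":0,"y":0,"z":0,"roll":0,"hand":0},{"x":0,"y":0,"z":0,"roll":0,"hand":0},{"x":0,"y":0,"z":0,"roll":0,"hand":0},{"x":0,"y":0,"z":0,"roll":0,"hand":0},{"x":0,"y":0,"z":0,"roll":0,"hand":0},{"x":0,"y":0,"z":0,"roll":0,"hand":0}]' 40
```

```text
t: 2.75
eef_pos: [0.6386, -0.2328, 0.0334]
eef_rot: [0.023, 1.0, 0.0, -0.001]
contact_force: [-0.7, 0.1, 0.3]
opening: 0.0854
finger_force: 0.0
t: 3.25
eef_pos: [0.6398, -0.233, 0.0361]
eef_rot: [0.023, 1.0, -0.0, 0.001]
contact_force: [-1.3, 0.9, 6.5]
opening: 0.0586
finger_force: 43.6
```

```bash

python3 -m creep '[{"x":0.5,"y":0,"z":0,"roll":0,"hand":0},{"x":0.8,"y":0,"z":0,"roll":0,"hand":0},{"x":1,"y":0,"z":0,"roll":0,"hand":0},{"x":1,"y":0,"z":0,"roll":0,"hand":0},{"x":1,"y":0,"z":0,"roll":0,"hand":0},{"x":1,"y":0,"z":0,"roll":0,"hand":0},{"x":1,"y":0,"z":0,"roll":0,"hand":0},{"x":1,"y":0,"z":0,"roll":0,"hand":0},{"x":1,"y":0,"z":0,"roll":0,"hand":0},{"x":1,"y":0,"z":0,"roll":0,"hand":0}]'
python3 -m creep '[{"x":1,"y":0,"z":0,"roll":0,"hand":0},{"x":1,"y":0,"z":0,"roll":0,"hand":0},{"x":1,"y":0,"z":0,"roll":0,"hand":0},{"x":1,"y":0,"z":0,"roll":0,"hand":0},{"x":0.5,"y":0,"z":0,"roll":0,"hand":0},{"x":0,"y":0,"z":0,"roll":0,"hand":0},{"x":0,"y":0,"z":0,"roll":0,"hand":0},{"x":0,"y":0,"z":0,"roll":0,"hand":0}]'
python3 - <<'E'
from plant import bot
import cv2,pickle,numpy as np
s=bot.state();d={n:bot.snapshot(n) for n in("scene","side","wrist")};pickle.dump((s,d),open("d2.pkl","wb"))
cr=lambda c,x,y,w,h,k:cv2.resize(c["image"][y:y+h,x:x+w],None,fx=k,fy=k,interpolation=cv2.INTER_CUBIC)
cv2.imwrite("pics/g.png",np.hstack([cr(d["scene"],210,205,100,125,3.2),cr(d["side"],345,200,100,125,3.2)]))
E
```

```text
t: 4.08
eef_pos: [0.548, -0.2289, 0.036]
eef_rot: [0.023, 1.0, -0.001, 0.003]
contact_force: [5.5, -0.7, 3.0]
opening: 0.0589
finger_force: 44.2
t: 4.75
eef_pos: [0.5016, -0.2271, 0.0359]
eef_rot: [0.023, 1.0, -0.0, 0.001]
contact_force: [-1.5, 1.5, 14.2]
opening: 0.0585
finger_force: 45.4
```

View pics/g.png

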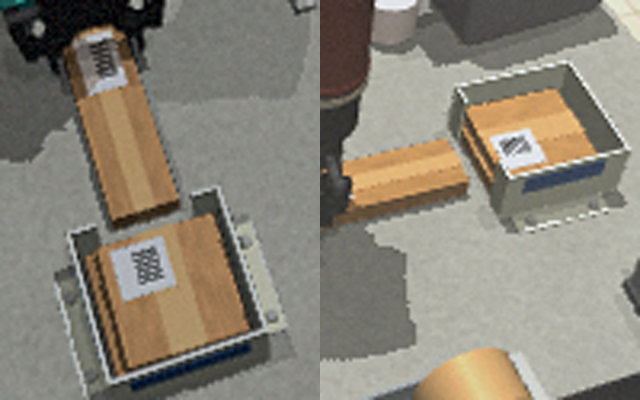

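The slim parcel is out, and both wide cartons lie flat in the bin, one on the other. I'll regrip at the parcel's middle, about 65 mm forward.

```bash

python3 -m creep '[{"x":0,"y":0,"z":0,"roll":0,"hand":1},{"x":0,"y":0,"z":0,"roll":0,"hand":1},{"x":0,"y":0,"z":0,"roll":0,"hand":1},{"x":0,"y":0,"z":0,"roll":0,"hand":1},{"x":-1.5,"y":0,"z":0,"roll":0,"hand":1},{"x":-2,"y":0,"z":0,"roll":0,"hand":1},{"x":-2,"y":0,"z":0,"roll":0,"hand":1},{"x":-1,"y":0,"z":0,"roll":0,"hand":1},{"x":0,"y":0,"z":0,"roll":0,"hand":1},{"x":0,"y":0,"z":0,"roll":0,"hand":1}]'
python3 -m creep '[{"x":0,"y":0,"z":0,"roll":0,"hand":0},{"x":0,"y":0,"z":0,"roll":0,"hand":0},{"x":0,"y":0,"z":0,"roll":0,"hand":0},{"x":0,"y":0,"z":0,"roll":0,"hand":0},{"x":0,"y":0,"z":0,"roll":0,"hand":0},{"x":0,"y":0,"z":0,"roll":0,"hand":0}]' 60
python3 -m creep '[{"x":0,"y":0,"z":-1,"roll":0,"hand":0},{"x":0,"y":0,"z":-2,"roll":0,"hand":0},{"x":0,"y":0,"z":-3,"roll":0,"hand":0},{"x":0,"y":0,"z":-3,"roll":0,"hand":0},{"x":0,"y":0,"z":-3,"roll":0,"hand":0},{"x":0,"y":0,"z":-3,"roll":0,"hand":0},{"x":0,"y":0,"z":-2,"roll":0,"hand":0},{"x":0,"y":0,"z":0,"roll":0,"hand":0},{"x":0,"y":0,"z":0,"roll":0,"hand":0}]'
python3 - <<'E'
from plant import bot
import cv2,pickle,numpy as np
s=bot.state();d={n:bot.snapshot(n) for n in("scene","side","wrist")};pickle.dump((s,d),open("d3.pkl","wb"))
cr=lambda c,x,y,w,h,k:cv2.resize(c["image"][y:y+h,x:x+w],None,fx=k,fy=k,interpolation=cv2.INTER_CUBIC)
cv2.imwrite("pics/h.png",np.hstack([cr(d["wrist"],120,50,400,350,1.25),cr(d["side"],330,130,120,175,2.5)]))
E
```

```text
t: 5.73
eef_pos: [0.5654, -0.2294, 0.0337]
eef_rot: [0.023, 1.0, 0.0, -0.001]
contact_force: [-0.0, -0.5, 0.3]
opening: 0.0854
finger_force: 0.0
t: 6.23
eef_pos: [0.5653, -0.2298, 0.0347]
eef_rot: [0.023, 1.0, -0.0, -0.0]
contact_force: [-4.3, 0.9, 5.2]
opening: 0.0586
finger_force: 65.9
t: 6.98
eef_pos: [0.5661, -0.2297, 0.205]
eef_rot: [0.023, 1.0, -0.0, 0.001]
contact_force: [-0.5, 0.2, -5.5]
opening: 0.0582
finger_force: 65.9
```

View pics/h.png

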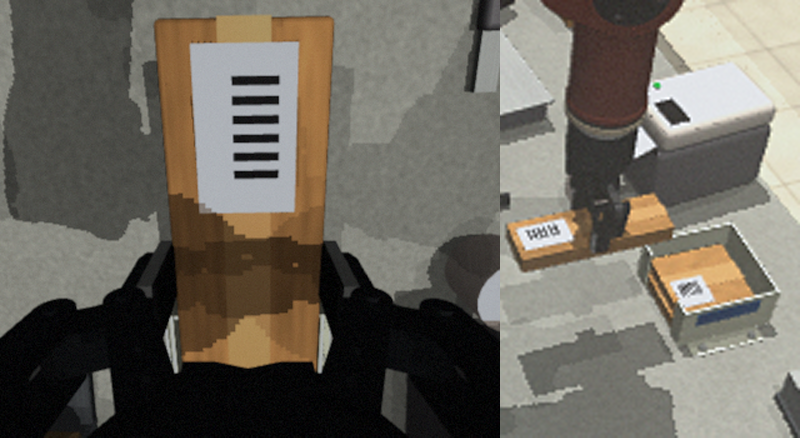

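```bash
python3 - <<'E'
import pickle
from h import *
s,d=pickle.load(open("d3.pkl","rb"))
c=d["wrist"];M=R.from_quat(s["eef_rot"]).as_matrix()
for u,v in [(244.8,64.4),(386.4,64.4),(253,170),(381,170)]:
    print(np.round(M.T@(ray(s,c,u,v,.194)-s["eef_pos"]),4))
E
python3 -m creep '[{"x":0,"y":0,"z":0,"roll":0.123,"hand":0},{"x":0,"y":0,"z":0,"roll":0.123,"hand":0},{"x":0,"y":0,"z":0,"roll":0.123,"hand":0},{"x":0,"y":0,"z":0,"roll":0.123,"hand":0},{"x":0,"y":0,"z":0,"roll":0.123,"hand":0},{"x":0,"y":0,"z":0,"roll":0.123,"hand":0},{"x":0,"y":0,"z":0,"roll":0.123,"hand":0},{"x":0,"y":0,"z":0,"roll":0.123,"hand":0},{"x":0,"y":0,"z":0,"roll":0.123,"hand":0},{"x":0,"y":0,"z":0,"roll":0.123,"hand":0}]'
python3 -m creep '[{"x":0,"y":0,"z":0,"roll":0.123,"hand":0},{"x":0,"y":0,"z":0,"roll":0.123,"hand":0},{"x":1.5,"y":0,"z":0,"roll":0,"hand":0},{"x":2.5,"y":0,"z":0,"roll":0,"hand":0},{"x":3,"y":0,"z":0,"roll":0,"hand":0},{"x":3,"y":0,"z":0,"roll":0,"hand":0},{"x":3,"y":0,"z":0,"roll":0,"hand":0},{"x":3,"y":0,"z":0,"roll":0,"hand":0},{"x":3,"y":0,"z":0,"roll":0,"hand":0},{"x":3,"y":0,"z":0,"roll":0,"hand":0}]'
python3 -m creep '[{"x":3,"y":0.7,"z":0,"roll":0,"hand":0},{"x":3,"y":0.7,"z":0,"roll":0,"hand":0},{"x":3,"y":0.7,"z":0,"roll":0,"hand":0},{"x":3,"y":0.7,"z":0,"roll":0,"hand":0},{"x":3,"y":0.7,"z":0,"roll":0,"hand":0},{"x":3,"y":0.7,"z":0,"roll":0,"hand":0},{"x":3,"y":0.7,"z":0,"roll":0,"hand":0},{"x":3,"y":0.7,"z":0,"roll":0,"hand":0},{"x":1.5,"y":0,"z":0,"roll":0,"hand":0},{"x":0,"y":0,"z":0,"roll":0,"hand":0}]'
```

```text
[ 0.093  -0.0297  0.0109]
[0.0931 0.0284 0.0109]
[ 0.049  -0.0293  0.0109]
[0.049  0.0291 0.0109]
t: 7.97
eef_pos: [0.5652, -0.2293, 0.2023]
eef_rot: [0.598, 0.802, -0.001, -0.002]
contact_force: [0.3, 0.6, -4.0]
opening: 0.0581
finger_force: 65.8
t: 8.8
eef_pos: [0.5541, -0.0085, 0.2026]
eef_rot: [0.69, 0.724, -0.001, -0.001]
contact_force: [0.9, 1.1, -3.9]
opening: 0.058
finger_force: 65.8
t: 9.63
eef_pos: [0.5966, 0.2527, 0.2021]
eef_rot: [0.687, 0.726, -0.001, -0.002]
contact_force: [-1.3, 0.3, -3.7]
opening: 0.058
finger_force: 65.9
```

```bash
python3 - <<'E'
from plant import bot
import cv2,pickle,numpy as np
s=bot.state();d={n:bot.snapshot(n) for n in("scene","side","wrist")};pickle.dump((s,d),open("d4.pkl","wb"));print(s["eef_pos"])
cr=lambda c,x,y,w,h,k:cv2.resize(c["image"][y:y+h,x:x+w],None,fx=k,fy=k,interpolation=cv2.INTER_CUBIC)
w=d["wrist"]["image"]; b=np.hstack([cr(d["scene"],340,110,140,140,1.428*1.6),cr(d["side"],270,110,140,140,1.428*1.6)])
b=cv2.resize(b,(400,200));cv2.imwrite("pics/i.png",np.vstack([w,np.hstack([b,np.zeros((200,240,3),np.uint8)])]))
E
```

```text
[0.59659126 0.25271    0.20205704]
```

View pics/i.png

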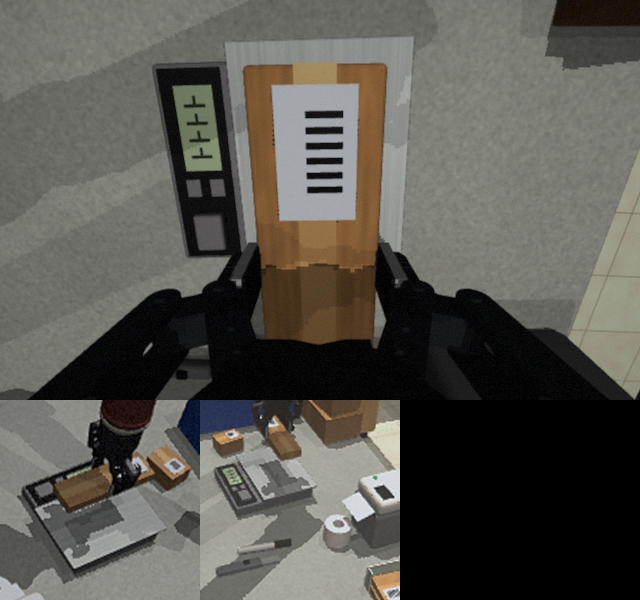

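The wrist view shows the parcel held square. The pan's +y edge corners are at (225,43) and (413,38), its +x edge runs on to about (401,240), and the key's centre is at (210,231).

```bash
python3 - <<'E'
import pickle
from h import *
s,d=pickle.load(open("d4.pkl","rb"))
c=d["wrist"];M=R.from_quat(s["eef_rot"]).as_matrix();print(M.round(3))
A,B,E=[ray(s,c,u,v,.052) for u,v in [(225,43),(413,38),(401,240)]];k=ray(s,c,210,231,.046)
print(A,B,E,k)
x=(B-A)[:2];print("w",np.hypot(*x),"yaw",np.arctan2(x[1],x[0]),"yaw edge",np.arctan2((B-E)[1],(B-E)[0])-np.pi/2)
for yaw in(.04,.05,.06):
    r=lambda a,b:np.array([np.cos(yaw)*a-np.sin(yaw)*b,np.sin(yaw)*a+np.cos(yaw)*b])
    print(yaw,(A+B)[:2]/2-r(0,.112),k[:2]+r(.118,.064),"slim yaw",np.arctan2(M[1,0],M[0,0])-np.pi/2)
E
```

```text
[[-0.055  0.998 -0.004]
 [ 0.998  0.055  0.001]
 [ 0.002 -0.004 -1.   ]]
[0.51145608 0.37746669 0.052     ] [0.66783459 0.38985054 0.052     ] [0.68360899 0.20675459 0.052     ] [0.48745678 0.20286179 0.046     ]
w 0.15686809318058798 yaw 0.0790266125243788 yaw edge 0.08594151669382466
0.04 [0.59412414 0.2717482 ] [0.60280308 0.27152933] slim yaw 0.055106922705061345
0.05 [0.595243   0.27179859] [0.60211065 0.27267934] slim yaw 0.055106922705061345
0.06 [0.5963613  0.27186016] [0.60140675 0.27382237] slim yaw 0.055106922705061345
```

```bash

python3 -m creep '[{"x":1.0,"y":0.25,"z":0,"roll":-0.018,"hand":0},{"x":0.95,"y":0.2,"z":0,"roll":0,"hand":0},{"x":0,"y":0,"z":2,"roll":0,"hand":0},{"x":0,"y":0,"z":2,"roll":0,"hand":0},{"x":0,"y":0,"z":2,"roll":0,"hand":0},{"x":0,"y":0,"z":2,"roll":0,"hand":0},{"x":0,"y":0,"z":1.5,"roll":0,"hand":0},{"x":0,"y":0,"z":1,"roll":0,"hand":0},{"x":0,"y":0,"z":0,"roll":0,"hand":0},{"x":0,"y":0,"z":0,"roll":0,"hand":0}]'
python3 - <<'E'
from plant import bot
import cv2,pickle,numpy as np
s=bot.state();d={n:bot.snapshot(n) for n in("scene","side","wrist")};pickle.dump((s,d),open("d5.pkl","wb"));print(s["eef_pos"])
cr=lambda c,x,y,w,h,k:cv2.resize(c["image"][y:y+h,x:x+w],None,fx=k,fy=k,interpolation=cv2.INTER_CUBIC)
b=np.hstack([cr(d["scene"],350,135,115,115,3.4),cr(d["side"],270,120,115,115,3.4)]);cv2.imwrite("pics/j.png",b)
E
```

```text
t: 10.62
eef_pos: [0.6021, 0.2675, 0.0994]
eef_rot: [0.683, 0.73, -0.0, -0.0]
contact_force: [-1.0, -0.4, -3.4]
opening: 0.0581
finger_force: 65.8
[0.60213647 0.26747751 0.09935758]
```

View pics/j.png

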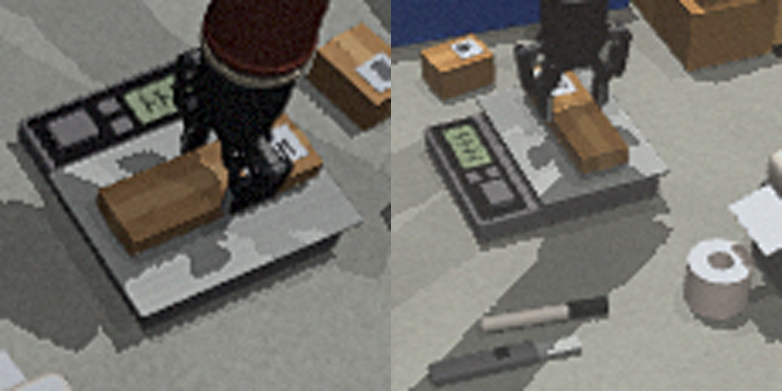

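The scene and side crops show the parcel square above the pan. I read the slim's lower -y end corners and the pan's -y corners off both views to check the centring.

```bash
python3 - <<'E'
import pickle
from h import *
s,d=pickle.load(open("d5.pkl","rb"))
M=R.from_quat(s["eef_rot"]).as_matrix();print("yaw",np.arctan2(M[1,0],M[0,0])-np.pi/2)
for n,sl,pan in [("scene",[(380.9,199.7),(390.3,210)],[(365.3,185),(392.6,228.5)]),("side",[(328.5,170.9),(340,167.9)],[(313.8,180.3),(351.5,170.6)])]:
    S=np.array([ray(s,d[n],u,v,.064)[:2] for u,v in sl]);P=np.array([ray(s,d[n],u,v,.052)[:2] for u,v in pan])
    print(n,S.round(3).tolist(),P.round(3).tolist(),"slim-pan end mid",(S.mean(0)-P.mean(0)).round(4))
T=s["eef_pos"][:2]-0.095*M[:2,0];print("slim end from TCP",T)
c=d["wrist"]
E
```

```text
yaw 0.06697718038416611
scene [[0.599, 0.171], [0.64, 0.181]] [[0.528, 0.155], [0.691, 0.165]] slim-pan end mid [0.0096 0.0161]
side [[0.593, 0.166], [0.643, 0.17]] [[0.526, 0.143], [0.686, 0.153]] slim-pan end mid [0.0122 0.0195]
slim end from TCP [0.60849454 0.17269051]
```

```bash

python3 -m creep '[{"x":0.1,"y":-0.1,"z":0.5,"roll":0,"hand":0},{"x":0,"y":0,"z":0.3,"roll":0,"hand":0},{"x":0,"y":0,"z":0.1,"roll":0,"hand":0},{"x":0,"y":0,"z":0,"roll":0,"hand":0},{"x":0,"y":0,"z":0,"roll":0,"hand":0}]'
python3 -m creep '[{"x":0,"y":0,"z":0.1,"roll":0,"hand":0},{"x":0,"y":0,"z":0.1,"roll":0,"hand":0},{"x":0,"y":0,"z":0,"roll":0,"hand":0},{"x":0,"y":0,"z":0,"roll":0,"hand":0}]'
```

```text
t: 11.18
eef_pos: [0.6009, 0.2682, 0.0902]
eef_rot: [0.683, 0.73, -0.0, -0.0]
contact_force: [0.0, 0.0, -3.7]
opening: 0.0582
finger_force: 65.9
t: 11.52
eef_pos: [0.601, 0.2682, 0.0882]
eef_rot: [0.683, 0.73, -0.0, -0.0]
contact_force: [-0.1, 0.7, -4.3]
opening: 0.0582
finger_force: 65.9
```

```bash

python3 -m creep '[{"x":0,"y":0,"z":0.1,"roll":0,"hand":0},{"x":0,"y":0,"z":0,"roll":0,"hand":0},{"x":0,"y":0,"z":0,"roll":0,"hand":0}]'
python3 -m creep '[{"x":0,"y":0,"z":0.1,"roll":0,"hand":0},{"x":0,"y":0,"z":0,"roll":0,"hand":0},{"x":0,"y":0,"z":0,"roll":0,"hand":0}]'
python3 -m creep '[{"x":0,"y":0,"z":0.1,"roll":0,"hand":0},{"x":0,"y":0,"z":0,"roll":0,"hand":0},{"x":0,"y":0,"z":0,"roll":0,"hand":0}]'
```

```text
t: 11.77
eef_pos: [0.6009, 0.2682, 0.0872]
eef_rot: [0.683, 0.73, -0.0, -0.0]
contact_force: [-0.4, -0.1, -4.4]
opening: 0.0582
finger_force: 65.9
t: 12.02
eef_pos: [0.6011, 0.2683, 0.0868]
eef_rot: [0.683, 0.73, 0.0, 0.0]
contact_force: [-2.8, -0.6, 1.7]
opening: 0.058
finger_force: 66.5
t: 12.27
eef_pos: [0.6011, 0.2683, 0.0868]
eef_rot: [0.683, 0.73, 0.0, 0.0]
contact_force: [-4.7, -3.2, 11.0]
opening: 0.0583
finger_force: 67.5
```

```bash

python3 -m creep '[{"x":0,"y":0,"z":-0.1,"roll":0,"hand":0.8},{"x":0,"y":0,"z":-0.1,"roll":0,"hand":0.9},{"x":0,"y":0,"z":0,"roll":0,"hand":1},{"x":0,"y":0,"z":0,"roll":0,"hand":1},{"x":0,"y":0,"z":0,"roll":0,"hand":1},{"x":0,"y":0,"z":-0.5,"roll":0,"hand":1},{"x":0,"y":0,"z":-1.5,"roll":0,"hand":1},{"x":0,"y":0,"z":-2,"roll":0,"hand":1},{"x":0,"y":0,"z":-2,"roll":0,"hand":1},{"x":0,"y":0,"z":-3,"roll":0,"hand":1}]'
python3 -m creep '[{"x":0,"y":0,"z":-3,"roll":0,"hand":0},{"x":0,"y":0,"z":-3,"roll":0,"hand":0},{"x":-1,"y":-2.5,"z":-2,"roll":0,"hand":0},{"x":-2,"y":-3,"z":0,"roll":0,"hand":0},{"x":-2,"y":-3,"z":0,"roll":0,"hand":0},{"x":-1.4,"y":-2.4,"z":0,"roll":0,"hand":0},{"x":0,"y":0,"z":0,"roll":0,"hand":0},{"x":0,"y":0,"z":0,"roll":0,"hand":0}]'
python3 - <<'E'
from plant import bot
import cv2,pickle
from h import *
s=bot.state();d={n:bot.snapshot(n) for n in("scene","side","wrist")};pickle.dump((s,d),open("d6.pkl","wb"));print(s["eef_pos"])
def corners(n,lo,hi,near,z,grow):
    im=d[n]["image"];h=cv2.cvtColor(cv2.GaussianBlur(im,(3,3),0),cv2.COLOR_BGR2HSV)
    m=cv2.inRange(h,lo,hi);m=cv2.morphologyEx(m,cv2.MORPH_CLOSE,np.ones((grow,grow)))
    cs,_=cv2.findContours(m,cv2.RETR_EXTERNAL,cv2.CHAIN_APPROX_NONE)
    p=proj(s,d[n],near)
    k=[c for c in cs if cv2.contourArea(c)>150 and cv2.pointPolygonTest(c,tuple(map(float,p)),True)>-15]
    print(n,"near px",p.round(),[cv2.contourArea(c) for c in k])
    if k:
        c=max(k,key=cv2.contourArea)
        W=np.array([ray(s,d[n],u,v,z)[:2] for u,v in c[:,0]])
        r=cv2.minAreaRect((W*1000).astype(np.float32));print("  rect mm",np.round(r[0],1),np.round(r[1],1),round(r[2],1))
for n in d: corners(n,(5,70,30),(25,255,255),[.6,.269,.076],.076,9)
E
```

```text
t: 13.1
eef_pos: [0.6, 0.2677, 0.1765]
eef_rot: [0.683, 0.73, -0.002, -0.001]
contact_force: [-0.1, 0.0, -0.8]
opening: 0.0854
finger_force: 0.0
t: 13.77
eef_pos: [0.496, 0.1963, 0.2584]
eef_rot: [0.683, 0.73, 0.001, 0.0]
contact_force: [0.6, 0.9, 0.5]
opening: -0.0002
finger_force: 0.0
[0.49599153 0.19634711 0.25836447]
scene near px [412. 188.] [1195.5]
  rect mm [605.5 262. ] [ 66.7 199.4] 4.8
side near px [322. 153.] [725.5]
  rect mm [565.9 315.3] [142.3 342.9] 28.8
wrist near px [425. 120.] [12164.0]
  rect mm [598.3 265.8] [ 64.4 190.4] 4.7
```

Blob rectangles put the parcel at about (0.600, 0.267) with yaw 0.08, against a pan centre of about (0.600, 0.270), so it is centred. Next is the key.

```bash

python3 -m creep '[{"x":0.35,"y":-0.8,"z":2,"roll":0,"hand":0},{"x":0,"y":0,"z":3,"roll":0,"hand":0},{"x":0,"y":0,"z":3,"roll":0,"hand":0},{"x":0,"y":0,"z":3,"roll":0,"hand":0},{"x":0,"y":0,"z":3,"roll":0,"hand":0},{"x":0,"y":0,"z":2,"roll":0,"hand":0},{"x":0,"y":0,"z":1,"roll":0,"hand":0},{"x":0,"y":0,"z":0.5,"roll":0,"hand":0},{"x":0,"y":0,"z":0,"roll":0,"hand":0},{"x":0,"y":0,"z":0,"roll":0,"hand":0}]'
python3 -m creep '[{"x":0,"y":0,"z":0.3,"roll":0,"hand":0},{"x":0,"y":0,"z":0.2,"roll":0,"hand":0},{"x":0,"y":0,"z":0.1,"roll":0,"hand":0},{"x":0,"y":0,"z":0,"roll":0,"hand":0},{"x":0,"y":0,"z":0,"roll":0,"hand":0}]'
```

```text
t: 14.75
eef_pos: [0.4891, 0.2006, 0.0832]
eef_rot: [0.683, 0.73, 0.001, 0.0]
contact_force: [0.0, 0.5, 0.7]
opening: -0.0001
finger_force: 0.0
t: 15.17
eef_pos: [0.4884, 0.2001, 0.0766]
eef_rot: [0.683, 0.73, 0.0, 0.0]
contact_force: [-0.5, 0.2, 0.2]
opening: 0.0003
finger_force: 0.0
```

```bash

for i in 1; do :; done
python3 -m creep '[{"x":0,"y":0,"z":0.2,"roll":0,"hand":0},{"x":0,"y":0,"z":0.2,"roll":0,"hand":0},{"x":0,"y":0,"z":0.2,"roll":0,"hand":0},{"x":0,"y":0,"z":0,"roll":0,"hand":0},{"x":0,"y":0,"z":0,"roll":0,"hand":0}]'
python3 -m creep '[{"x":0,"y":0,"z":0.2,"roll":0,"hand":0},{"x":0,"y":0,"z":0.1,"roll":0,"hand":0},{"x":0,"y":0,"z":0,"roll":0,"hand":0},{"x":0,"y":0,"z":0,"roll":0,"hand":0}]'
python3 -m creep '[{"x":0,"y":0,"z":0.1,"roll":0,"hand":0},{"x":0,"y":0,"z":0.1,"roll":0,"hand":0},{"x":0,"y":0,"z":0,"roll":0,"hand":0},{"x":0,"y":0,"z":0,"roll":0,"hand":0}]'
```

```text
t: 15.58
eef_pos: [0.4884, 0.2001, 0.0704]
eef_rot: [0.683, 0.73, 0.0, -0.0]
contact_force: [-0.5, 0.6, 2.7]
opening: 0.0001
finger_force: 1.1
t: 15.92
eef_pos: [0.4884, 0.2001, 0.0674]
eef_rot: [0.683, 0.73, 0.0, 0.0]
contact_force: [-0.4, 0.4, 4.5]
opening: 0.0002
finger_force: 2.1
t: 16.25
eef_pos: [0.4885, 0.2001, 0.0664]
eef_rot: [0.683, 0.73, 0.0, 0.0]
contact_force: [-5.2, -2.3, 16.6]
opening: 0.0001
finger_force: 8.3
```

The key bottomed out at 16 N. I'll retract, re-check the parcel and cartons numerically, then hand in.

```bash

python3 -m creep '[{"x":0,"y":0,"z":-0.5,"roll":0,"hand":0},{"x":0,"y":0,"z":-1,"roll":0,"hand":0},{"x":0,"y":0,"z":-2,"roll":0,"hand":0},{"x":0,"y":0,"z":-3,"roll":0,"hand":0},{"x":0,"y":0,"z":-3,"roll":0,"hand":0},{"x":0,"y":0,"z":-3,"roll":0,"hand":0},{"x":0,"y":0,"z":-3,"roll":0,"hand":0},{"x":0.7,"y":0.8,"z":-2.7,"roll":0,"hand":0},{"x":-1,"y":0,"z":0,"roll":0,"hand":0},{"x":0,"y":0,"z":0,"roll":0,"hand":0}]'
python3 -m creep '[{"x":0,"y":0,"z":0,"roll":0,"hand":0},{"x":0,"y":0,"z":0,"roll":0,"hand":0},{"x":0,"y":0,"z":0,"roll":0,"hand":0}]'
python3 - <<'E'
from plant import bot
import cv2,pickle
from h import *
s0,d0=pickle.load(open("d6.pkl","rb"));_,d2=pickle.load(open("d3.pkl","rb"))
s=bot.state();sc=bot.snapshot("scene");w=bot.snapshot("wrist")
print("scene pan region diff",cv2.absdiff(sc["image"],d0["scene"]["image"])[160:235,395:460].mean(),"bin diff",cv2.absdiff(sc["image"],d0["scene"]["image"])[240:330,225:300].mean())
m=cv2.morphologyEx(cv2.inRange(cv2.cvtColor(cv2.GaussianBlur(w["image"],(3,3),0),cv2.COLOR_BGR2HSV),(5,70,30),(25,255,255)),cv2.MORPH_CLOSE,np.ones((9,9)))
c=max(cv2.findContours(m,0,1)[0],key=cv2.contourArea)
print(cv2.minAreaRect(np.array([ray(s,w,u,v,.076)[:2]*1000 for u,v in c[:,0]],np.float32)))
E
```

```text
t: 17.08
eef_pos: [0.4975, 0.1966, 0.2489]
eef_rot: [0.683, 0.73, 0.001, 0.001]
contact_force: [0.5, -1.1, -0.3]
opening: -0.0002
finger_force: 0.0
t: 17.33
eef_pos: [0.4958, 0.1976, 0.2461]
eef_rot: [0.683, 0.73, -0.001, -0.001]
contact_force: [0.4, 0.5, -0.3]
opening: -0.0001
finger_force: 0.0
scene pan region diff 2.830769230769231 bin diff 2.668888888888889
((598.6512451171875, 266.88226318359375), (64.43309020996094, 189.96014404296875), 4.764314651489258)
```

```bash
python3 -c "
from plant import bot
print(bot.hand_in())"
```

```text
the job is handed in; nothing more can be done
None
```

The job is handed in, but no verdict came back: by my measurements the slim parcel lies released on the scale's pan, 3–6 mm off centre and square to it, the key bottomed out when pressed, and both wide cartons lie flat in the bin.

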